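# Press the filter basket home with the tamper

## Task

The filter basket only rests on the spring clips in the portafilter's mouth. Take the tamper by its handle and press the basket's floor straight down with it, past the clips, until the rim is fully home and level on the mouth; bed it there by keeping up a press of about 19 N for a second (under 15 N does not bed it, over 25 N dents it), then stand the tamper back upright on its rubber mat and let go. Do not press the basket with the fingers, and leave the jug, the cup and the tin alone.

Things in the scene. Friction and masses are not known exactly. Their poses are not given: they have to be found in the camera images.
- mouth (a point): Centre of the round mouth (top edge) of the steel portafilter head, 80 mm above the counter; z up. Head: 77 mm outside diameter, 69 mm bore, fixed to its stand. Four small sprung clip balls stick out into the bore 10 mm below the mouth.
- basket_floor (a point): Centre of the inner floor (upper face, z up) of the steel filter basket, where the tamper presses. The basket is a loose round cup, about 90 g: inside diameter 54 mm, rim 26 mm above this floor, flange 74 mm across. At the start it stands level in the mouth on the clips, 6 to 7 mm short of home.
- basket_rim (a point): Centre of the underside of the basket's flange, on its axis, 23 mm above basket_floor. Home: at the height of the mouth, within 1.5 mm. There the flange meets the mouth, a rigid stop, and the force rises steeply; above 25 N the basket is dented.
- tamper_center (a point): Centre of the tamper, half-way up, 47.5 mm above its underside; z up its axis. 95 mm tall, about 300 g: flat round steel foot 49 mm in diameter and 18 mm high, thin neck, dark wooden cylindrical handle 28 mm in diameter from 46 to 91 mm above the underside. It starts upright on the mat.
- tamper_foot (a point): Centre of the flat underside of the tamper, 47.5 mm below tamper_center on its axis.
- mat: Fixed black rubber mat, 160 mm along its x, 130 mm along its y, 6 mm thick; origin at the centre of its underside on the counter, z up.
- jug_center (a point): Centre of a steel milk jug with a handle, 84 mm wide, 100 mm tall, half-way up. Leave alone.
- cup_center (a point): Centre of a white coffee cup with a handle, 66 mm wide, 60 mm tall, half-way up. Leave alone.
- tin_center (a point): Centre of a closed metal tin, 64 mm wide, 90 mm tall, half-way up. Leave alone.
- basket: The basket as a whole; origin at the centre of its underside, 26 mm below basket_rim. Pressed down, it resists with up to about 7 to 14 N (friction varies) while its bead is forced past the clips, then little or nothing for the last 2 to 3 mm (it may slip on by itself), until it is home.
- tamper: The same tamper as a whole; origin at its underside, z up its axis.
- stand: Fixed stand that carries the portafilter; origin on the counter under the mouth's centre, z up. Wooden foot 120 x 110 mm, 10 mm thick. The portafilter's black handle, 25 mm thick, its top about 79 mm above the counter, points out along -x to 168 mm from the axis.
Not all that is in view belongs to the job. What is shaped like the tamper but green is not meant. Several things have the shape of the mat; the one meant has the colours described above.

How it is judged (in metres and radians):
On the way:
1. the basket is home (rim within 1.5 mm of the mouth, level within 3 degrees) and bedded by the tamper, whose foot bears on its floor with at least 15 N for half a second (z of basket_rim in the frame of mouth below 0.0015 m and horizontal distance between basket_rim and mouth below 0.004 m and angle between basket's own z axis and vertical below 0.05 rad and distance between tamper_foot and basket_floor below 0.006 m and contact force between tamper and basket above 15 N), for 0.5 s.
At the end, for the whole second after the job is handed in: The basket's flange lies on the portafilter's mouth (within 1.5 mm, centred within 4 mm, level within 3 degrees); the tamper stands upright (6 degrees), at rest and released, its foot wholly on the mat (underside centre within 60 mm of the mat's centre along it, 45 mm across) (z of basket_rim in the frame of mouth between -0.003 and 0.0015 m and horizontal distance between basket_rim and mouth below 0.004 m and angle between basket's own z axis and vertical below 0.05 rad and angle between tamper's own z axis and vertical below 0.1 rad and x of tamper_foot in the frame of mat between -0.06 and 0.06 m and y of tamper_foot in the frame of mat between -0.045 and 0.045 m and z of tamper_foot in the frame of mat below 0.009 m and linear speed of tamper below 0.02 m/s); the robot touches nothing.
It fails at once if the tamper presses the basket with more than 25 N, denting it (contact force between tamper and basket above 25 N).
It fails at once if the fingers press the basket (contact force between the fingers and basket above 2 N).
It fails at once if the jug, cup or tin is moved more than 15 mm (distance of any of jug_center, cup_center, tin_center from where it was at the start of the episode above 0.015 m).
It also fails if it takes over 67 s, if anything falls off the work surface, if the arm or the gripper's body presses on something with over 40 N, if the wrist force passes 120 N, or if a joint passes its speed limit or range.

## Robot

A 6-joint arm with a two-finger parallel gripper is mounted at the origin on the work surface. World frame = base frame: x ahead of the robot, y to its left, z up, the work surface at z = 0. Lengths are in m, angles in degrees, forces in N, time in s.
With the tool pointing down it reaches from about 0.4 to 0.825 m from the base axis. Payload 7 kg.
Tool frame: the origin (TCP) lies between the finger pads; the fingertips stand 19 mm ahead of it and the grasp point (between the pads) is the TCP (r.tip_extent is the distance from the TCP to the fingertips, in m); z points along the fingers, y is the direction in which the jaws open and shut (so a half turn about z gives the same grasp; the last joint's range is limited). The gripper opens to 88 mm and grips with 3 to 60 N. Pads are 19 mm wide; open, the fingers measure 130 mm over their backs; the gripper's body (78 mm by 193 mm) begins 47 mm behind the grasp point.
Start: joints at [87.897, 20.546, 0.682, 0, -70.136, -16.507], TCP at [0.215, 0.64, 0.246] pointing down, gripper open.
Joint ranges: [-176.03, 176.03], [-82.01, 121.73], [-58.28, 71.71], [-173.87, 95.51], [-174.79, -0.11], [-173.66, 173.66]. Speed limits (degrees/s): [136.94, 136.94, 172.46, 180, 180, 180].

## Interface

Orientations are given as [roll, pitch, yaw] about the fixed x, y, z axes, in that order (R = Rz(yaw) Ry(pitch) Rx(roll)).
In Python, from plant import r, capture, workorder, spotter gives the robot as it stands.
- The arm moves only by the tool step_arm, never from a script. Its argument "motion" is a list of rows, each a list of 5 numbers: the finger opening in m, from 0 to 0.0876, then the shift along the tool's x, y, z in m, then the turn about the tool's z in rad. In form: [[grip, dx, dy, dz, roll], ...]. A call has 1 to 5 rows; each row is the pose to reach, as a shift and turn from the pose commanded when the call began, along the tool's axes at that moment; what a row does not reach only later rows make up. A row lasts 1/8 s, in which the tool goes at most 62.5 mm and 10.7 degrees, less where a joint would pass 70% of its speed; a pose out of reach is approached as far as the arm can. A call with a gripper value outside its range is refused whole. The fingers move at their own pace and stop on an object; "newtons" is the grip in N (left out, the last holds). Time passes only in rows, so rows that repeat a pose let the fingers close. It gives the time, the measured TCP pose, the force and the opening at its end, in the units of the state.
- r.get_state(): the state, without advancing time (a new reading comes with each control period).
- capture(name): name is "scene" or "top"; returns a dict with "image" (384x512x3 uint8, red, green, blue), "z_map" (384x512 float32, m along the optical axis (not along the pixel's ray), 0 where there is no reading), "fx", "fy", "cx", "cy" (pixels), "pose" (4x4, takes a point from camera to world coordinates). Camera axes: x right, y down, z forward; pixel columns grow to the right and rows downward; lengths in m; the calibration is good to about 2 mm. A picture is of the moment at which its call begins.
- workorder.close_job(): hands the job in, once; it reports no verdict.
Trained networks look in the newest picture that a camera, given by its name, has taken for a name from the list of things; names that differ only in an ending like _2 or _b are one class to them, and where a whole thing is asked for, a point or a joint stands for the part that bears it (a point fixed in the world has none). Each returns a list of dicts, best first, with "p" (0 to 1); they miss things now and then, are a little off and sometimes report something else, mostly with a low value. They report only what shows in the picture. A call takes as long as a camera call. They do not tell look-alikes from the thing itself.
- spotter.regions_of(camera, label): "mask" (384x512 bool, what is visible of it).
- spotter.tip_of(camera, label): "location" ([x, y, z] in m, in world coordinates, good to about 4 mm: a listed point, or the origin of a listed thing).
The state is a dict: "time_s": time; "joints": joint angles; "qd": joint speeds; "joint_torque": joint torques, N m; "tcp_pos": TCP position; "eef_rot": TCP orientation; "contact_force": force on the tool from outside, world axes, zero at the start; "moment": the same for the moment, N m; "gripper_width": finger opening in m.
Only numpy, scipy, OpenCV 4.12 (cv2) and the standard library are available. Lean on these libraries where they do the work, as an engineer would, in place of code of your own. Each camera call takes 0.05 s, during which the arm holds its last target.

## Working session

There is one attempt and no reset: what is moved stays moved. The work goes in short steps, Python scripts to look and compute and a tool call to move; the robot and the scene stay as the last step left them, time stands still between calls to the robot, and variables do not carry over. Pictures are saved under pics/ and viewed, and the job is handed in when it is done.

Besides the shell and the picture viewer there is one more tool, called after "Emit:" as name(argument=value, ...) on one line, values as JSON. step_arm: Moves the arm, as the interface text tells. Its arguments: {"type":"object","properties":{"motion":{"type":"array","items":{"type":"array","items":{"type":"number"}}},"newtons":{"type":"number"}},"required":["motion"]}

```bash
mkdir -p pics; cat > h.py <<'E'
import numpy as np, cv2
from plant import r, capture, workorder, spotter
def shot(cam,name,scale=1.5):
    c=capture(cam); im=cv2.cvtColor(c['image'],cv2.COLOR_RGB2BGR)
    cv2.imwrite('pics/%s.png'%name,cv2.resize(im,None,fx=scale,fy=scale,interpolation=cv2.INTER_CUBIC)); return c
def world(c,u,v,z=None):
    z=c['z_map'][v,u] if z is None else z
    p=np.stack([(u-c['cx'])/c['fx']*z,(v-c['cy'])/c['fy']*z,z,np.ones_like(z)],-1)
    return (p@c['pose'].T)[...,:3]
def pix(c,p):
    q=np.linalg.inv(c['pose'])@np.r_[p,1]; return np.round([q[0]/q[2]*c['fx']+c['cx'],q[1]/q[2]*c['fy']+c['cy']],1)
E
python3 - <<'E'
from h import *
s=r.get_state(); print({k:np.round(v,4) for k,v in s.items()})
for cam in ['scene','top']:
    c=shot(cam,cam+'0'); print(cam,np.round(c['pose'],3).tolist())
    for l in ['mouth','basket_floor','basket_rim','tamper_center','tamper_foot','mat','jug_center','cup_center','tin_center','stand']:
        for d in spotter.tip_of(cam,l): print(l,round(d['p'],2),np.round(d['location'],3),pix(c,d['location']))
print(r.get_state()['time_s'])
E
```

```text
{'time_s': np.float64(0.0), 'joints': array([ 8.78997e+01,  2.05921e+01,  6.33700e-01, -2.13000e-02,
       -7.01387e+01, -1.65053e+01]), 'qd': array([-0.0798,  0.0253,  0.0208, -0.0509,  0.0028,  0.0677]), 'joint_torque': array([-1.80000e-03, -5.82710e+01,  2.93066e+01,  6.99770e+00,
        7.00000e-03, -2.00000e-04]), 'tcp_pos': array([0.2152, 0.6393, 0.2446]), 'eef_rot': array([ 1.799012e+02, -8.400000e-03, -1.861290e+01]), 'contact_force': array([ 0.1251,  0.4092, -0.5982]), 'moment': array([ 0.0172, -0.0092, -0.0109]), 'gripper_width': np.float64(0.0875)}
scene [[0.403, 0.778, -0.482, 0.918], [0.915, -0.344, 0.21, -0.194], [-0.003, -0.526, -0.851, 0.857], [0.0, 0.0, 0.0, 1.0]]
mouth 0.78 [ 0.519 -0.118  0.08 ] [218.1 223.1]
mouth 0.29 [ 0.48  -0.376  0.03 ] [117.  256.8]
basket_floor 0.7 [ 0.524 -0.123  0.062] [217.7 228.6]
basket_rim 0.57 [ 0.521 -0.116  0.085] [219.  222.4]
tamper_center 0.89 [0.547 0.15  0.052] [317.6 199.7]
tamper_center 0.73 [0.396 0.157 0.048] [293.9 158.2]
tamper_foot 0.91 [0.545 0.142 0.01 ] [312.5 208.1]
tamper_foot 0.86 [ 0.395  0.16  -0.002] [293.1 1
[... 515 characters left out ...]
uth 0.42 [0.547 0.145 0.056] [186.1 180.6]
basket_floor 0.56 [ 0.522 -0.12   0.062] [295.2 193.5]
basket_rim 0.6 [ 0.522 -0.119  0.086] [296.4 191.6]
tamper_center 0.72 [0.547 0.147 0.059] [185.1 180.4]
tamper_center 0.58 [0.392 0.162 0.045] [176.2 244.9]
tamper_foot 0.87 [0.55  0.142 0.003] [190.4 184.2]
tamper_foot 0.68 [ 0.394  0.159 -0.001] [180.5 245.4]
mat 0.97 [ 0.58   0.158 -0.002] [185.2 173.3]
mat 0.64 [0.247 0.307 0.005] [115.2 304.6]
mat 0.62 [0.549 0.145 0.006] [189.2 184.4]
jug_center 0.71 [0.488 0.375 0.048] [ 89.4 202.7]
cup_center 0.94 [ 0.483 -0.377  0.034] [397.2 214.1]
tin_center 0.81 [ 0.718 -0.002  0.049] [248.6 117.2]
stand 0.66 [ 0.522 -0.117  0.   ] [290.8 197.8]
1.1
```

View pics/scene0.png

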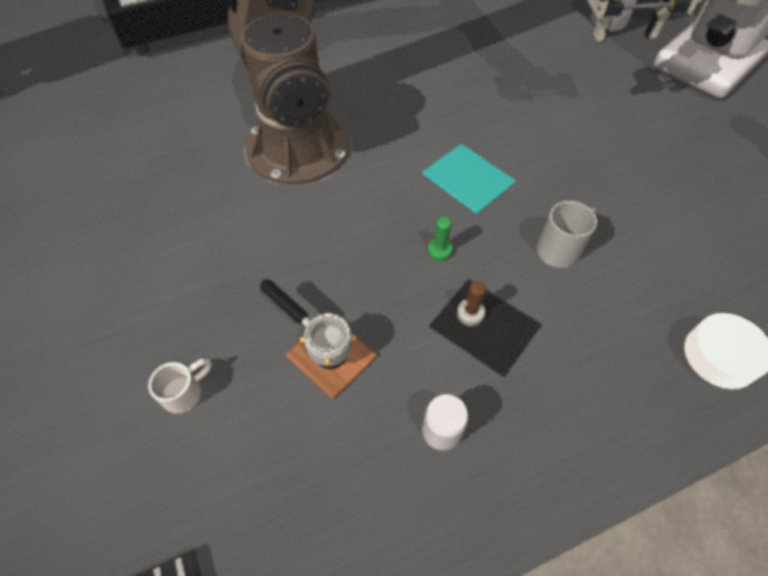

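View pics/top0.png

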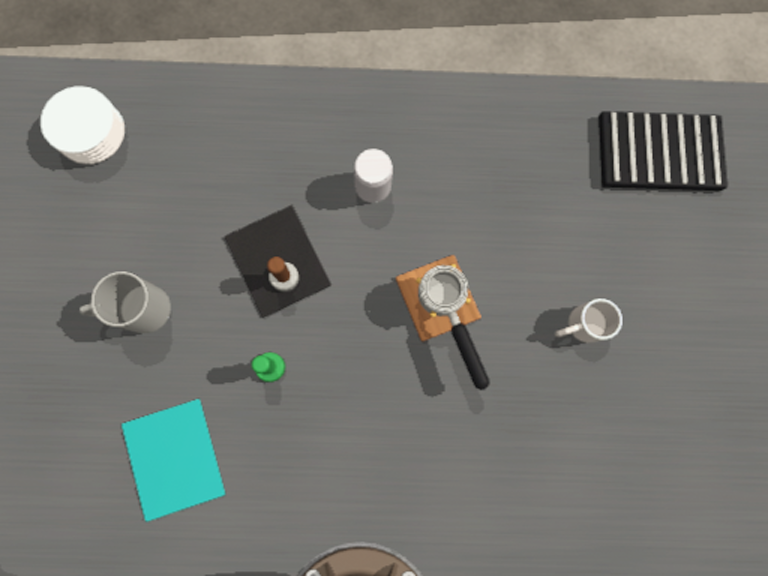

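The wanted tamper is the brown-handled one on the black mat: scene (317,199), top (186,180). The green look-alike is at scene (294,160) and top (178,245). The black mat is at top (185,173). The teal mat and the black rack are decoys. Next I'll take a close crop and measure from depth.

```bash
cat >> h.py <<'E'
from scipy.optimize import least_squares
def circ(p,R=None):
    if R is None:
        f=least_squares(lambda q:np.hypot(p[:,0]-q[0],p[:,1]-q[1])-q[2],[*p[:,:2].mean(0),.03],loss='soft_l1',f_scale=.001)
    else:
        f=least_squares(lambda q:np.hypot(p[:,0]-q[0],p[:,1]-q[1])-R,[*p[:,:2].mean(0)],loss='soft_l1',f_scale=.001)
    return f.x
def cloud(c):
    v,u=np.mgrid[:384,:512]; P=world(c,u,v); P[c['z_map']==0]=9; return P
E
python3 - <<'E'
from h import *
ims=[]
for cam in ['scene','top']:
    c=shot(cam,cam+'1'); P=cloud(c); im=cv2.cvtColor(c['image'],cv2.COLOR_RGB2BGR)
    for ctr in [(.55,.148,.05),(.521,-.118,.08)]:
        u,v=pix(c,ctr).astype(int); ims.append(cv2.resize(im[v-32:v+32,u-32:u+32],(380,380),interpolation=cv2.INTER_CUBIC))
    D=np.hypot(P[...,0]-.548,P[...,1]-.145)
    for a,b in [(.08,.12),(.03,.075),(.015,.028),(.003,.01)]:
        m=(D<.06)&(P[...,2]>a)&(P[...,2]<b); q=P[m]
        print(cam,'tamper',a,b,m.sum(),np.round(q.mean(0),4) if len(q) else '',np.round(q.min(0),4),np.round(q.max(0),4)) if len(q) else 0
    D=np.hypot(P[...,0]-.521,P[...,1]+.118)
    for a,b in [(.075,.1),(.05,.075)]:
        m=(D<.045)&(P[...,2]>a)&(P[...,2]<b); q=P[m]
        if len(q): print(cam,'basket',a,b,m.sum(),np.round(np.median(q,0),4),np.round(q.min(0),4),np.round(q.max(0),4),circ(q).round(4))
    # mat: dark, by mask
    for l in ['mat','tamper']:
      for d in spotter.regions_of(cam,l)[:3]:
        m=d['mask'].astype(np.uint8); cn=max(cv2.findContours(m,0,1)[0],key=cv2.contourArea)
        q=P[d['mask']]; q=q[(abs(q)<1.2).all(1)]
        rr=cv2.minAreaRect((q[:,:2]*1000).astype(np.float32))
        print(cam,l,round(d['p'],2),m.sum(),np.round(np.median(q,0),4),rr)
cv2.imwrite('pics/crop1.png',np.vstack([np.hstack(ims[:2]),np.hstack(ims[2:])])[:,:,:] )
E
```

```text
scene tamper 0.08 0.12 118 [0.5502 0.1413 0.0963] [0.5336 0.1304 0.0806] [0.5608 0.1556 0.1042]
scene tamper 0.03 0.075 72 [0.5534 0.1384 0.0539] [0.5387 0.1305 0.0303] [0.561  0.1536 0.0743]
scene tamper 0.015 0.028 157 [0.5527 0.1389 0.0232] [0.5249 0.1195 0.0154] [0.5706 0.1667 0.028 ]
scene tamper 0.003 0.01 890 [0.5583 0.1423 0.0064] [0.4881 0.0862 0.0031] [0.6075 0.2046 0.01  ]
scene basket 0.075 0.1 461 [ 0.5268 -0.1192  0.0877] [ 0.4839 -0.1564  0.0751] [ 0.5607 -0.0794  0.0932] [ 0.5226 -0.1186  0.0328]
scene basket 0.05 0.075 423 [ 0.5192 -0.1183  0.0642] [ 0.4916 -0.1599  0.0502] [ 0.5623 -0.0771  0.0749] [ 0.531  -0.121   0.0284]
scene mat 0.66 1480 [0.2469 0.3048 0.0064] ((239.7718963623047, 309.61334228515625), (164.0487518310547, 140.0859375), 19.097827911376953)
scene mat 0.57 2116 [0.5918 0.1564 0.0062] ((575.5438842773438, 158.36009216308594), (162.6614532470703, 132.0943603515625), 28.133739471435547)
scene tamper 0.92 374 [0.5542 0.1378 0.031 ] ((544.211181640625, 142.3543243408203), (53.982765197753906, 46.539207458496094), 18.421131134033203)
top tamper 0.08 0.1
[... 633 characters left out ...]
5 [0.5846 0.1616 0.0054] ((579.7313232421875, 158.8944549560547), (163.72933959960938, 132.97373962402344), 28.182231903076172)
top mat 0.63 703 [ 0.7045 -0.0025  0.088 ] ((715.8370361328125, -3.852123260498047), (57.719635009765625, 58.80010986328125), 65.84693908691406)
top mat 0.61 705 [ 0.5252 -0.1208  0.0684] ((521.7573852539062, -118.06491088867188), (67.98615264892578, 70.32718658447266), 47.29635238647461)
top tamper 0.9 306 [0.3941 0.1526 0.0199] ((394.9996643066406, 155.8016357421875), (38.402095794677734, 46.81977462768555), 70.19859313964844)
top tamper 0.61 309 [0.5408 0.1384 0.027 ] ((543.767578125, 141.0649871826172), (37.52275848388672, 44.856788635253906), 32.48825454711914)
```

```bash
python3 -c "
import cv2;i=cv2.imread('pics/crop1.png');cv2.imwrite('pics/crop1b.png',cv2.resize(i,(600,600)))"
```

```text
(no output)
```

View pics/crop1b.png

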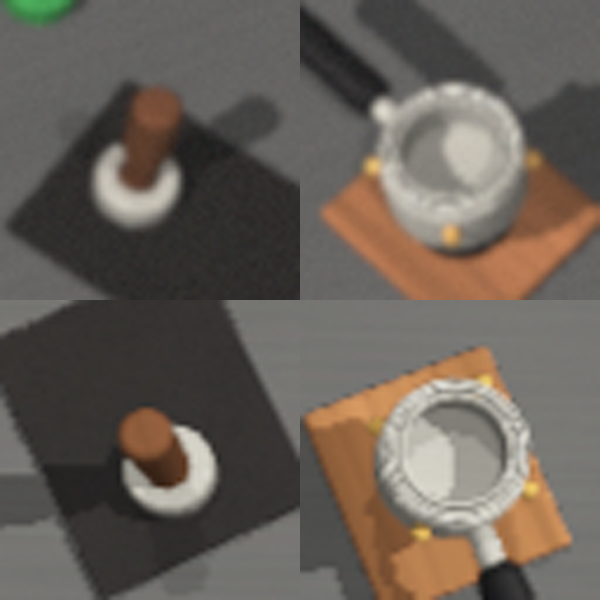

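The crops show the brown tamper upright on the black mat, with its axis near (0.547, 0.143). The basket sits in the head near (0.5215, -0.118). I'll move over the tamper.

Emit:
step_arm(motion=[[0.0876, 0.0473, 0.0365, 0, 0], [0.0876, 0.0946, 0.073, 0, 0], [0.0876, 0.142, 0.1095, 0, 0], [0.0876, 0.1893, 0.146, 0, 0], [0.0876, 0.2366, 0.1825, 0, 0]], newtons=30)

```text
time_s: 2.02
tcp_pos: [0.3822, 0.3896, 0.2459]
eef_rot: [-180.0, -0.0, -18.6]
contact_force: [1.1, 0.5, -0.6]
gripper_width: 0.0877
```

Emit:
step_arm(motion=[[0.0876, 0.0473, 0.0365, 0, 0], [0.0876, 0.0946, 0.073, 0, 0], [0.0876, 0.142, 0.1095, 0.02, 0], [0.0876, 0.1893, 0.146, 0.05, 0], [0.0876, 0.2366, 0.1825, 0.08, 0]])

```text
time_s: 2.65
tcp_pos: [0.5438, 0.1482, 0.1695]
eef_rot: [-179.9, -0.1, -18.6]
contact_force: [0.7, 1.2, -0.0]
gripper_width: 0.0876
```

```bash
python3 - <<'E'
from h import *
s=r.get_state(); print({k:np.round(s[k],4) for k in ['time_s','tcp_pos','eef_rot','contact_force','gripper_width']})
shot('scene','s2')
E
```

```text
{'time_s': np.float64(2.65), 'tcp_pos': array([0.5438, 0.1482, 0.1695]), 'eef_rot': array([-1.799336e+02, -5.470000e-02, -1.859690e+01]), 'contact_force': array([ 0.688 ,  1.2115, -0.0186]), 'gripper_width': np.float64(0.0876)}
```

View pics/s2.png

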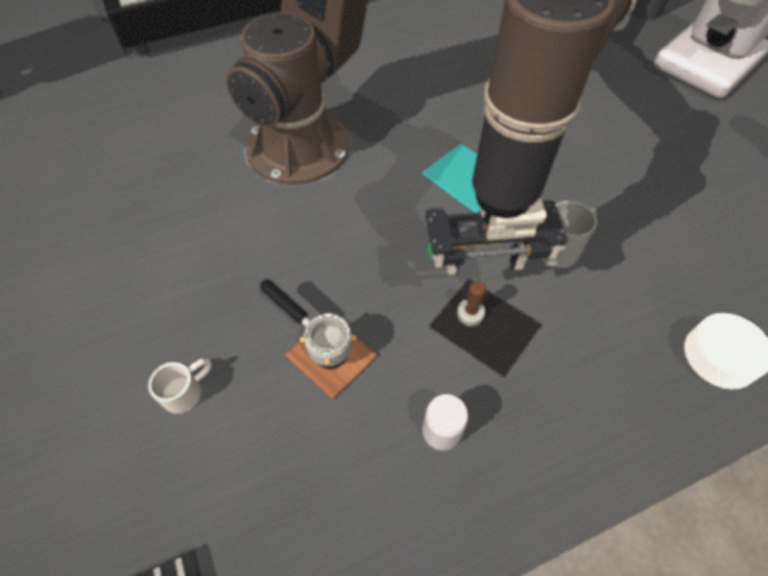

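The gripper is over the tamper with its jaws straddling the handle at about (320,175). I'll descend and close.

Emit:
step_arm(motion=[[0.0876, 0, 0, 0, 0], [0.0876, 0, 0, 0.03, 0], [0.0876, 0, 0, 0.06, 0], [0.0876, 0, 0, 0.0915, 0], [0.0876, 0, 0, 0.0915, 0]])

```text
time_s: 3.32
tcp_pos: [0.5415, 0.1501, 0.0771]
eef_rot: [179.9, 0.1, -18.5]
contact_force: [-0.6, 0.5, 0.0]
gripper_width: 0.0875
```

```bash
python3 - <<'E'
from h import *
s=r.get_state(); print({k:np.round(s[k],4) for k in ['time_s','tcp_pos','eef_rot','contact_force','gripper_width']})
a=shot('scene','s3'); b=shot('top','t3')
A=[]
for c in (a,b):
    im=cv2.cvtColor(c['image'],cv2.COLOR_RGB2BGR); u,v=pix(c,(.547,.143,.06)).astype(int)
    A.append(cv2.resize(im[v-45:v+45,u-45:u+45],(400,400),interpolation=cv2.INTER_CUBIC))
cv2.imwrite('pics/c3.png',np.hstack(A))
E
```

```text
{'time_s': np.float64(3.325), 'tcp_pos': array([0.5415, 0.1501, 0.0771]), 'eef_rot': array([ 1.798613e+02,  1.180000e-01, -1.854180e+01]), 'contact_force': array([-0.614 ,  0.4929,  0.0273]), 'gripper_width': np.float64(0.0875)}
```

View pics/c3.png

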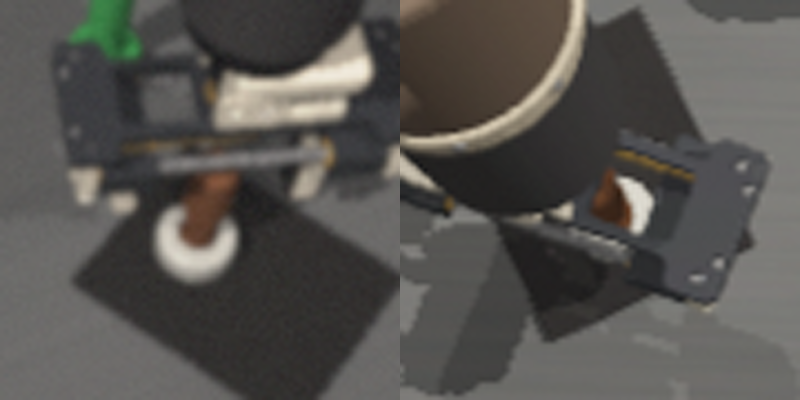

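The gripper stopped about 9 mm short in xy, so I'll correct that and then close gently.

Emit:
step_arm(motion=[[0.0876, 0.0075, 0.005, 0.002, 0], [0.0876, 0.0075, 0.005, 0.002, 0], [0.0876, 0.0075, 0.005, 0.002, 0]])

```text
time_s: 3.8
tcp_pos: [0.5486, 0.1424, 0.0768]
eef_rot: [-180.0, -0.0, -18.6]
contact_force: [-0.1, -1.0, 0.2]
gripper_width: 0.0874
```

Emit:
step_arm(motion=[[0.02, 0, 0, 0, 0], [0.02, 0, 0, 0, 0], [0.02, 0, 0, 0, 0], [0.02, 0, 0, 0, 0], [0.02, 0, 0, 0, 0]], newtons=45)

```text
time_s: 4.42
tcp_pos: [0.5483, 0.1425, 0.0762]
eef_rot: [180.0, 0.0, -18.6]
contact_force: [-0.1, 0.3, -0.3]
gripper_width: 0.0432
```

Emit:
step_arm(motion=[[0.02, 0, 0, 0, 0], [0.02, 0, 0, 0, 0], [0.02, 0, 0, 0, 0]])

```text
time_s: 4.8
tcp_pos: [0.5484, 0.1427, 0.0762]
eef_rot: [-180.0, -0.0, -18.6]
contact_force: [0.1, 1.2, -0.5]
gripper_width: 0.0273
```

It grips at about 28 mm. I'll lift by 0.11 m and travel to above the basket.

Emit:
step_arm(motion=[[0.02, 0, 0, 0, 0], [0.02, 0, 0, -0.03, 0], [0.02, 0, 0, -0.06, 0], [0.02, 0, 0, -0.09, 0], [0.02, 0, 0, -0.12, 0]])

```text
time_s: 5.42
tcp_pos: [0.5474, 0.142, 0.1964]
eef_rot: [179.9, 0.1, -18.6]
contact_force: [-0.1, -0.3, -3.8]
gripper_width: 0.0277
```

Emit:
step_arm(motion=[[0.02, 0, 0, 0, 0], [0.02, 0, 0, 0, 0], [0.02, 0, 0, 0, 0]])

```text
time_s: 5.8
tcp_pos: [0.5474, 0.1421, 0.1946]
eef_rot: [179.9, 0.1, -18.6]
contact_force: [-0.1, -0.2, -4.2]
gripper_width: 0.027
```

```bash
python3 - <<'E'
from h import *
s=r.get_state(); print({k:np.round(s[k],4) for k in ['time_s','tcp_pos','eef_rot','contact_force','moment','gripper_width']})
for cam in ['scene','top']:
    c=capture(cam); P=cloud(c); t=s['tcp_pos']
    D=np.hypot(P[...,0]-.521,P[...,1]+.118); m=(D<.042)&(P[...,2]>.0835)&(P[...,2]<.096); q=P[m]
    print(cam,m.sum(),np.percentile(q[:,2],[5,50,95]).round(4),np.round((q[:,:2].max(0)+q[:,:2].min(0))/2,4),np.ptp(q[:,:2],axis=0).round(4))
    f=(D<.015)&(P[...,2]<.08); print('floor',np.median(P[f],0))
yaw=np.radians(s['eef_rot'][2]);c_,s_=np.cos(yaw),np.sin(yaw)
d=np.array([.5215,-.118])-s['tcp_pos'][:2]; print(d, 'tool',c_*d[0]+s_*d[1], s_*d[0]-c_*d[1])
E
```

```text
{'time_s': np.float64(5.8), 'tcp_pos': array([0.5474, 0.1421, 0.1946]), 'eef_rot': array([ 1.798792e+02,  1.173000e-01, -1.862140e+01]), 'contact_force': array([-0.0502, -0.2257, -4.2415]), 'moment': array([ 0.0122,  0.0045, -0.0444]), 'gripper_width': np.float64(0.027)}
scene 299 [0.0848 0.0893 0.0917] [ 0.5204 -0.1178] [0.0735 0.0733]
floor [ 0.5210787  -0.11795599  0.06397344]
top 316 [0.0853 0.0882 0.0907] [ 0.5211 -0.118 ] [0.0716 0.0711]
floor [ 0.52081738 -0.11885515  0.06272335]
[-0.02591384 -0.26006749] tool 0.05848589364192353 0.25472735928777696
```

Emit:
step_arm(motion=[[0.02, 0.0116, 0.051, 0, 0], [0.02, 0.0232, 0.102, 0, 0], [0.02, 0.0348, 0.153, 0, 0], [0.02, 0.0464, 0.204, 0, 0], [0.02, 0.058, 0.255, 0, 0]])

```text
time_s: 6.52
tcp_pos: [0.5214, -0.1192, 0.1959]
eef_rot: [180.0, 0.0, -18.6]
contact_force: [0.0, -0.2, -3.8]
gripper_width: 0.0274
```

Emit:
step_arm(motion=[[0.02, 0, 0, 0, 0], [0.02, 0, 0, 0, 0], [0.02, 0, 0, 0.015, 0], [0.02, 0, 0, 0.015, 0]])

```text
time_s: 7.02
tcp_pos: [0.5209, -0.1167, 0.1793]
eef_rot: [179.9, 0.2, -18.5]
contact_force: [-0.1, 1.1, -4.1]
gripper_width: 0.0274
```

```bash
python3 - <<'E'
from h import *
s=r.get_state(); print({k:np.round(s[k],4) for k in ['time_s','tcp_pos','eef_rot','contact_force','moment','gripper_width']})
A=[]
for cam in ['scene','top']:
    c=capture(cam); P=cloud(c); t=s['tcp_pos']
    im=cv2.cvtColor(c['image'],cv2.COLOR_RGB2BGR); u,v=pix(c,(.521,-.118,.1)).astype(int)
    A.append(cv2.resize(im[v-40:v+40,u-40:u+40],(400,400),interpolation=cv2.INTER_CUBIC))
    D=np.hypot(P[...,0]-t[0],P[...,1]-t[1])
    m=(D<.035)&(P[...,2]>.103)&(P[...,2]<.135); q=P[m]
    if len(q): print(cam,'foot',m.sum(),q.min(0).round(4),q.max(0).round(4))
    for l in ['tamper_foot','tamper_center','basket_floor','mouth']:
        for d in spotter.tip_of(cam,l)[:2]: print(cam,l,round(d['p'],2),np.round(d['location'],4))
cv2.imwrite('pics/c4.png',np.hstack(A))
E
```

```text
{'time_s': np.float64(7.025), 'tcp_pos': array([ 0.5209, -0.1167,  0.1793]), 'eef_rot': array([ 1.799455e+02,  1.791000e-01, -1.853670e+01]), 'contact_force': array([-0.096 ,  1.0981, -4.1345]), 'moment': array([-0.0156,  0.0533,  0.037 ]), 'gripper_width': np.float64(0.0274)}
scene foot 233 [ 0.5031 -0.14    0.11  ] [ 0.5432 -0.092   0.1349]
scene tamper_foot 0.61 [0.3942 0.1586 0.0035]
scene tamper_foot 0.59 [ 0.5172 -0.1187  0.1143]
scene tamper_center 0.83 [ 0.5188 -0.1123  0.1572]
scene tamper_center 0.8 [0.3947 0.1587 0.0463]
scene basket_floor 0.63 [ 0.52   -0.1208  0.0606]
scene mouth 0.87 [ 0.5197 -0.1202  0.0809]
scene mouth 0.62 [ 0.7195 -0.0047  0.045 ]
top foot 132 [ 0.4977 -0.1372  0.1121] [ 0.518  -0.0937  0.1334]
top tamper_foot 0.49 [ 0.5199 -0.1153  0.1139]
top tamper_foot 0.42 [ 0.5229 -0.1181  0.1125]
top tamper_center 0.5 [ 0.5199 -0.1159  0.1617]
top basket_floor 0.62 [ 0.5216 -0.119   0.0608]
top mouth 0.82 [ 0.522  -0.1196  0.0759]
```

View pics/c4.png

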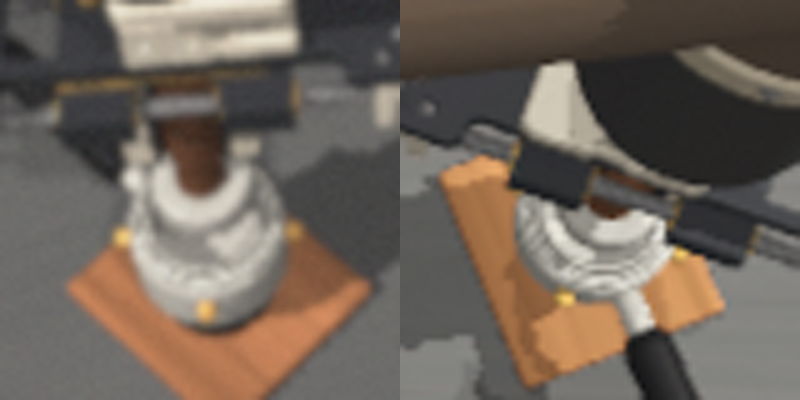

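The foot (diameter 49) hangs over the basket, slightly off toward +y. Comparing the same edges in each camera gives a shift of about (+0.5, -1.7) mm. I'll correct for that, raise the grip force, and lower to just inside the rim.

Emit:
step_arm(motion=[[0.02, 0.001, 0.0015, 0.004, 0], [0.02, 0.001, 0.0015, 0.008, 0], [0.02, 0.001, 0.0015, 0.008, 0], [0.02, 0.001, 0.0015, 0.008, 0]], newtons=60)

```text
time_s: 8.02
tcp_pos: [0.5224, -0.1195, 0.1732]
eef_rot: [180.0, 0.0, -18.6]
contact_force: [-0.2, -0.4, -3.5]
gripper_width: 0.0268
```

```bash
python3 - <<'E'
from h import *
s=r.get_state(); print({k:np.round(s[k],4) for k in ['time_s','tcp_pos','eef_rot','contact_force','moment','gripper_width']})
A=[]
for cam in ['scene','top']:
    c=capture(cam); P=cloud(c); t=s['tcp_pos']
    im=cv2.cvtColor(c['image'],cv2.COLOR_RGB2BGR); u,v=pix(c,(.521,-.118,.1)).astype(int)
    A.append(cv2.resize(im[v-30:v+30,u-30:u+30],(400,400),interpolation=cv2.INTER_CUBIC))
    # project model circles for overlay
    k=400/60
    for ctr,R,z,col in [((.5208,-.118),.037,.0895,(0,255,0)),((t[0],t[1]),.0245,t[2]-.0522,(0,0,255)),((t[0],t[1]),.0245,t[2]-.0702,(255,0,0))]:
        pts=[]
        for a in np.linspace(0,2*np.pi,60):
            p=pix(c,(ctr[0]+R*np.cos(a),ctr[1]+R*np.sin(a),z)); pts.append(((p-[u-30,v-30]+.5)*k))
        cv2.polylines(A[-1],[np.int32(pts)],True,col,1)
cv2.imwrite('pics/c5.png',np.hstack(A))
E
```

```text
{'time_s': np.float64(8.025), 'tcp_pos': array([ 0.5224, -0.1195,  0.1732]), 'eef_rot': array([ 1.79994e+02,  3.10000e-03, -1.86113e+01]), 'contact_force': array([-0.1675, -0.4283, -3.4526]), 'moment': array([-0.0319,  0.0239,  0.032 ]), 'gripper_width': np.float64(0.0268)}
```

View pics/c5.png

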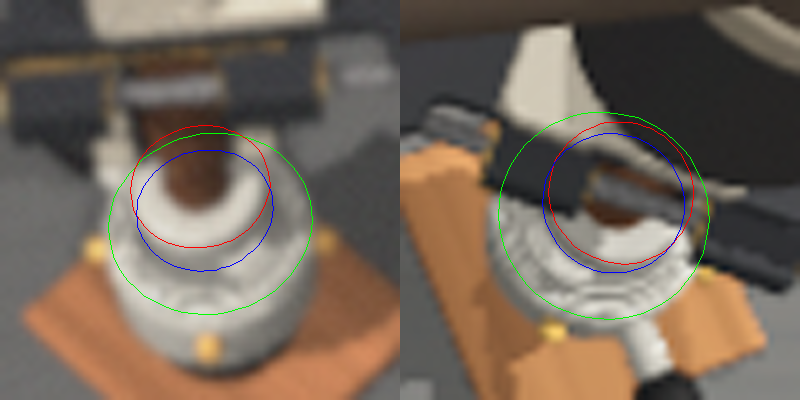

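```bash
python3 - <<'E'
from h import *
T=[];F={'scene':[],'top':[]};B={'scene':[],'top':[]}
for i in range(4):
    for cam in ['scene','top']:
        c=capture(cam); P=cloud(c); s=r.get_state(); T.append(s['tcp_pos']); t=np.array([.5215,-.1185])
        D=np.hypot(P[...,0]-t[0],P[...,1]-t[1])
        F[cam].append(P[(D<.03)&(P[...,2]>.106)&(P[...,2]<.1235)])
        B[cam].append(P[(D<.042)&(P[...,2]>.0845)&(P[...,2]<.0935)])
print(np.mean(T,0).round(4),np.std(T,0).round(4),r.get_state()['time_s'],[r.get_state()['contact_force'].round(2)])
for cam in F:
    q=np.vstack(F[cam]); print(cam,'foot',len(q),q[:,:2].min(0),q[:,:2].max(0),np.percentile(q[:,2],[5,50,95]))
    f=least_squares(lambda x:np.maximum(np.hypot(q[:,0]-x[0],q[:,1]-x[1])-.0245,-.003),[.5215,-.1185],loss='soft_l1',f_scale=.001); print(f.x.round(4))
    o=q[np.hypot(q[:,0]-f.x[0],q[:,1]-f.x[1])>.0215]; print(circ(o,.0245).round(4), len(o))
    b=np.vstack(B[cam]); bc=(b[:,:2].max(0)+b[:,:2].min(0))/2; print('basket',bc.round(4),np.ptp(b[:,:2],axis=0).round(4))
E
```

```text
[ 0.5224 -0.1194  0.1733] [0. 0. 0.] 8.525 [array([ 0.67, -0.67, -3.41])]
scene foot 786 [ 0.50147615 -0.14291458] [ 0.54541929 -0.09556245] [0.10833281 0.12058064 0.12305948]
[ 0.5193 -0.1184]
[ 0.5193 -0.1184] 404
basket [ 0.5233 -0.1181] [0.0681 0.0727]
top foot 469 [ 0.49759678 -0.1392218 ] [ 0.51798761 -0.09597072] [0.11008782 0.11976088 0.12255585]
[ 0.5241 -0.1189]
[ 0.5241 -0.1189] 255
basket [ 0.5062 -0.1157] [0.0416 0.0663]
```

The foot averages (0.5217, -0.1187) and the basket (0.5208, -0.118), so they agree within 1 mm. I'll trim that and descend inside the rim.

Emit:
step_arm(motion=[[0.02, -0.0008, -0.0004, 0.005, 0], [0.02, -0.0008, -0.0004, 0.01, 0], [0.02, -0.0008, -0.0004, 0.015, 0], [0.02, -0.0008, -0.0004, 0.015, 0]])

```text
time_s: 9.02
tcp_pos: [0.5213, -0.1188, 0.1576]
eef_rot: [180.0, 0.1, -18.6]
contact_force: [0.5, -0.0, -3.3]
gripper_width: 0.027
```

Emit:
step_arm(motion=[[0.02, 0, 0, 0.003, 0], [0.02, 0, 0, 0.006, 0], [0.02, 0, 0, 0.009, 0], [0.02, 0, 0, 0.012, 0], [0.02, 0, 0, 0.012, 0]])

```text
time_s: 9.65
tcp_pos: [0.5216, -0.1188, 0.1459]
eef_rot: [180.0, 0.0, -18.6]
contact_force: [0.8, 0.0, -5.1]
gripper_width: 0.0268
```

```bash
python3 - <<'E'
from h import *
s=r.get_state(); print({k:np.round(s[k],4) for k in ['time_s','tcp_pos','eef_rot','contact_force','moment','gripper_width']})
A=[]
for cam in ['scene','top']:
    c=capture(cam)
    im=cv2.cvtColor(c['image'],cv2.COLOR_RGB2BGR); u,v=pix(c,(.521,-.118,.09)).astype(int)
    A.append(cv2.resize(im[v-30:v+30,u-30:u+30],(400,400),interpolation=cv2.INTER_CUBIC))
cv2.imwrite('pics/c6.png',np.hstack(A))
E
```

```text
{'time_s': np.float64(9.65), 'tcp_pos': array([ 0.5216, -0.1188,  0.1459]), 'eef_rot': array([ 1.799873e+02,  2.970000e-02, -1.861370e+01]), 'contact_force': array([ 0.8458,  0.0226, -5.0519]), 'moment': array([-0.0247, -0.0222,  0.0205]), 'gripper_width': np.float64(0.0268)}
```

View pics/c6.png

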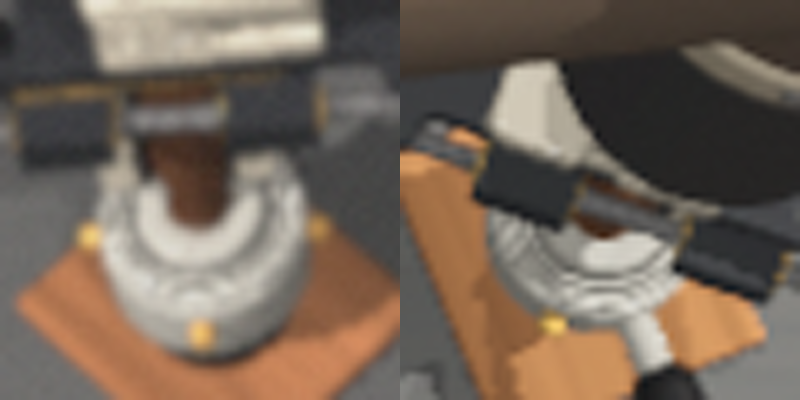

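The foot is inside the rim with an even gap at scene (198,235), and there is no side force. I'll approach the floor.

Emit:
step_arm(motion=[[0.02, 0, 0, 0.003, 0], [0.02, 0, 0, 0.006, 0], [0.02, 0, 0, 0.009, 0], [0.02, 0, 0, 0.009, 0]])

```text
time_s: 10.25
tcp_pos: [0.5215, -0.1188, 0.1369]
eef_rot: [180.0, 0.0, -18.6]
contact_force: [0.3, 0.0, -3.2]
gripper_width: 0.027
```

Emit:
step_arm(motion=[[0.02, 0, 0, 0.001, 0], [0.02, 0, 0, 0.001, 0]])

```text
time_s: 10.5
tcp_pos: [0.5217, -0.1188, 0.1362]
eef_rot: [180.0, -0.0, -18.6]
contact_force: [-1.0, -0.3, -3.3]
gripper_width: 0.0271
```

Emit:
step_arm(motion=[[0.02, 0, 0, 0.001, 0], [0.02, 0, 0, 0.001, 0]])

```text
time_s: 10.75
tcp_pos: [0.5217, -0.1187, 0.1352]
eef_rot: [-180.0, 0.0, -18.6]
contact_force: [-0.5, -0.4, -3.5]
gripper_width: 0.0271
```

Emit:
step_arm(motion=[[0.02, 0, 0, 0.001, 0], [0.02, 0, 0, 0.001, 0]])

```text
time_s: 11.0
tcp_pos: [0.5217, -0.1188, 0.1342]
eef_rot: [180.0, 0.0, -18.6]
contact_force: [0.0, -0.9, -4.2]
gripper_width: 0.0272
```

Emit:
step_arm(motion=[[0.02, 0, 0, 0.001, 0], [0.02, 0, 0, 0.001, 0]])

```text
time_s: 11.25
tcp_pos: [0.5219, -0.1188, 0.1334]
eef_rot: [-180.0, -0.0, -18.6]
contact_force: [-0.8, 0.3, -1.0]
gripper_width: 0.0274
```

Emit:
step_arm(motion=[[0.02, 0, 0, 0.001, 0], [0.02, 0, 0, 0.001, 0]])

```text
time_s: 11.5
tcp_pos: [0.5223, -0.1189, 0.1331]
eef_rot: [-180.0, -0.1, -18.6]
contact_force: [-1.7, -0.0, 4.7]
gripper_width: 0.0269
```

Emit:
step_arm(motion=[[0.02, 0, 0, 0.0005, 0], [0.02, 0, 0, 0.0005, 0]])

```text
time_s: 11.75
tcp_pos: [0.5224, -0.1189, 0.1329]
eef_rot: [-180.0, -0.1, -18.6]
contact_force: [-3.0, 0.4, 8.9]
gripper_width: 0.0272
```

Contact came at TCP z of about 0.1335, which matches the floor at 0.0635. It is now pressing at about 12.5 N on the clips, so I continue in small steps.

Emit:
step_arm(motion=[[0.02, 0, 0, 0.0003, 0], [0.02, 0, 0, 0.0003, 0]])

```text
time_s: 12.0
tcp_pos: [0.5225, -0.1189, 0.1328]
eef_rot: [-180.0, -0.1, -18.6]
contact_force: [-3.4, 0.6, 10.7]
gripper_width: 0.0268
```

Emit:
step_arm(motion=[[0.02, -0.0004, 0, 0.0003, 0], [0.02, -0.0004, 0, 0.0003, 0]])

```text
time_s: 12.25
tcp_pos: [0.5224, -0.1188, 0.1328]
eef_rot: [-180.0, -0.1, -18.6]
contact_force: [-3.4, 0.6, 11.2]
gripper_width: 0.0267
```

Emit:
step_arm(motion=[[0.02, -0.0003, 0, 0.0003, 0], [0.02, -0.0003, 0, 0.0003, 0]])

```text
time_s: 12.5
tcp_pos: [0.5221, -0.1188, 0.1323]
eef_rot: [-180.0, -0.2, -18.6]
contact_force: [-1.6, 0.5, 8.7]
gripper_width: 0.0271
```

```bash
python3 - <<'E'
from h import *
A=[];S=[]
for cam in ['scene','top']:
    c=capture(cam); P=cloud(c); S.append(r.get_state()['contact_force'])
    D=np.hypot(P[...,0]-.521,P[...,1]+.118); R=(D>.029)&(D<.036)&(P[...,2]>.08)&(P[...,2]<.1); print(cam,R.sum(),np.percentile(P[R][:,2],[10,50,75,90]).round(4))
    q=P[R]; 
    for a in range(-180,180,60):
        an=np.degrees(np.arctan2(q[:,1]+.118,q[:,0]-.521)); k=(an>a)&(an<a+60)
        if k.sum()>8: print('  ',a,k.sum(),np.median(q[k,2]).round(4))
    im=cv2.cvtColor(c['image'],cv2.COLOR_RGB2BGR); u,v=pix(c,(.521,-.118,.09)).astype(int)
    A.append(cv2.resize(im[v-30:v+30,u-30:u+30],(400,400),interpolation=cv2.INTER_CUBIC))
cv2.imwrite('pics/c7.png',np.hstack(A)); print(np.round(S,2),r.get_state()['tcp_pos'],r.get_state()['moment'])
E
```

```text
scene 130 [0.0817 0.088  0.0889 0.09  ]
   -120 29 0.0877
   -60 46 0.0874
   0 41 0.0882
   60 14 0.0891
top 80 [0.0827 0.0868 0.0879 0.0891]
   -180 28 0.0868
   60 14 0.0874
   120 38 0.0867
[[-1.66  0.58  8.32]
 [-1.13  0.18  8.56]] [ 0.52214644 -0.11878445  0.13223383] [-0.08691603  0.74423201 -0.07796181]
```

View pics/c7.png

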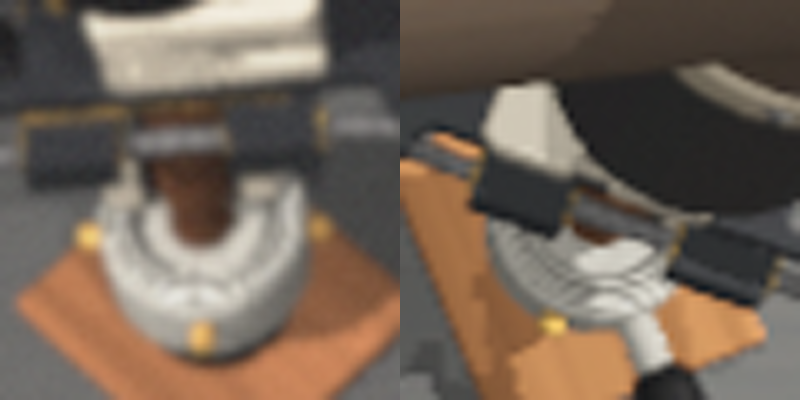

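The basket has begun to move, by about 1 mm, and stays level. I continue.

Emit:
step_arm(motion=[[0.02, 0, 0, 0.0004, 0], [0.02, 0, 0, 0.0004, 0]])

```text
time_s: 12.85
tcp_pos: [0.5222, -0.1188, 0.1318]
eef_rot: [-180.0, -0.2, -18.6]
contact_force: [-1.7, -0.7, 7.5]
gripper_width: 0.027
```

Emit:
step_arm(motion=[[0.02, 0, 0, 0.0004, 0], [0.02, 0, 0, 0.0004, 0]])

```text
time_s: 13.1
tcp_pos: [0.5222, -0.1187, 0.1313]
eef_rot: [-180.0, -0.1, -18.6]
contact_force: [-0.8, 0.1, 7.2]
gripper_width: 0.0272
```

Emit:
step_arm(motion=[[0.02, 0, 0, 0.0005, 0], [0.02, 0, 0, 0.0005, 0]])

```text
time_s: 13.35
tcp_pos: [0.522, -0.1187, 0.1304]
eef_rot: [-180.0, -0.1, -18.6]
contact_force: [-0.5, -1.3, 4.7]
gripper_width: 0.027
```

Emit:
step_arm(motion=[[0.02, 0, 0, 0.0005, 0], [0.02, 0, 0, 0.0005, 0]])

```text
time_s: 13.6
tcp_pos: [0.5215, -0.1185, 0.1291]
eef_rot: [-180.0, -0.0, -18.6]
contact_force: [1.8, 0.3, 0.5]
gripper_width: 0.0269
```

Emit:
step_arm(motion=[[0.02, 0, 0, 0.0005, 0], [0.02, 0, 0, 0.0005, 0]])

```text
time_s: 13.85
tcp_pos: [0.5203, -0.1184, 0.1278]
eef_rot: [180.0, 0.1, -18.6]
contact_force: [-0.3, -0.1, -3.3]
gripper_width: 0.0271
```

It is past the clips with zero force. Now I move gently toward the stop.

Emit:
step_arm(motion=[[0.02, 0.0005, 0, 0.0003, 0], [0.02, 0.0005, 0, 0.0003, 0]])

```text
time_s: 14.1
tcp_pos: [0.521, -0.1187, 0.1277]
eef_rot: [180.0, 0.1, -18.6]
contact_force: [-0.2, -0.3, -3.0]
gripper_width: 0.0269
```

Emit:
step_arm(motion=[[0.02, 0, 0, 0.0003, 0], [0.02, 0, 0, 0.0003, 0]])

```text
time_s: 14.35
tcp_pos: [0.5214, -0.1187, 0.1278]
eef_rot: [180.0, 0.0, -18.6]
contact_force: [0.0, 0.2, -3.5]
gripper_width: 0.0267
```

Emit:
step_arm(motion=[[0.02, 0, 0, 0.0003, 0], [0.02, 0, 0, 0.0003, 0]])

```text
time_s: 14.6
tcp_pos: [0.5215, -0.1187, 0.1276]
eef_rot: [-180.0, 0.0, -18.6]
contact_force: [-0.4, 0.6, -2.8]
gripper_width: 0.027
```

Emit:
step_arm(motion=[[0.02, 0, 0, 0.0003, 0], [0.02, 0, 0, 0.0003, 0]])

```text
time_s: 14.85
tcp_pos: [0.5215, -0.1187, 0.1273]
eef_rot: [180.0, 0.0, -18.6]
contact_force: [0.2, -0.1, -3.4]
gripper_width: 0.0269
```

Emit:
step_arm(motion=[[0.02, 0, 0, 0.0003, 0], [0.02, 0, 0, 0.0003, 0]])

```text
time_s: 15.1
tcp_pos: [0.5216, -0.1187, 0.1271]
eef_rot: [180.0, -0.0, -18.6]
contact_force: [0.1, -0.1, -1.9]
gripper_width: 0.027
```

Emit:
step_arm(motion=[[0.02, 0, 0, 0.0003, 0], [0.02, 0, 0, 0.0003, 0]])

```text
time_s: 15.35
tcp_pos: [0.5217, -0.1187, 0.1271]
eef_rot: [-180.0, -0.0, -18.6]
contact_force: [-1.5, 1.4, 2.1]
gripper_width: 0.0274
```

Emit:
step_arm(motion=[[0.02, 0, 0, 0.0003, 0], [0.02, 0, 0, 0.0003, 0]])

```text
time_s: 15.6
tcp_pos: [0.5218, -0.1187, 0.1271]
eef_rot: [-180.0, -0.0, -18.6]
contact_force: [-3.0, 1.4, 5.7]
gripper_width: 0.027
```

Emit:
step_arm(motion=[[0.02, 0, 0, 0.0003, 0], [0.02, 0, 0, 0.0003, 0]])

```text
time_s: 15.85
tcp_pos: [0.5218, -0.1187, 0.127]
eef_rot: [-180.0, -0.0, -18.6]
contact_force: [-3.4, 1.9, 8.7]
gripper_width: 0.027
```

Emit:
step_arm(motion=[[0.02, -0.0003, 0, 0.0003, 0], [0.02, -0.0003, 0, 0.0003, 0]])

```text
time_s: 16.1
tcp_pos: [0.5217, -0.1187, 0.127]
eef_rot: [-180.0, -0.1, -18.6]
contact_force: [-4.2, 2.5, 10.1]
gripper_width: 0.0271
```

Emit:
step_arm(motion=[[0.02, 0, 0, 0.0002, 0], [0.02, 0, 0, 0.0002, 0]])

```text
time_s: 16.35
tcp_pos: [0.5218, -0.1187, 0.127]
eef_rot: [-180.0, -0.1, -18.6]
contact_force: [-4.5, 2.2, 11.3]
gripper_width: 0.0268
```

Emit:
step_arm(motion=[[0.02, 0, 0, 0.0002, 0], [0.02, 0, 0, 0.0002, 0]])

```text
time_s: 16.6
tcp_pos: [0.5218, -0.1187, 0.127]
eef_rot: [-180.0, -0.1, -18.6]
contact_force: [-5.3, 3.3, 12.7]
gripper_width: 0.0272
```

Emit:
step_arm(motion=[[0.02, 0, 0, 0.0002, 0], [0.02, 0, 0, 0.0002, 0]])

```text
time_s: 16.85
tcp_pos: [0.5218, -0.1187, 0.127]
eef_rot: [-180.0, -0.1, -18.6]
contact_force: [-5.6, 2.9, 15.6]
gripper_width: 0.027
```

It is pressing at about 19 N. I'll hold.

Emit:
step_arm(motion=[[0.02, 0, 0, 0, 0], [0.02, 0, 0, 0, 0], [0.02, 0, 0, 0, 0]])

```text
time_s: 17.23
tcp_pos: [0.5218, -0.1187, 0.127]
eef_rot: [-180.0, -0.1, -18.6]
contact_force: [-5.7, 3.4, 15.9]
gripper_width: 0.0268
```

Emit:
step_arm(motion=[[0.02, 0, 0, 0, 0], [0.02, 0, 0, 0, 0], [0.02, 0, 0, 0, 0]])

```text
time_s: 17.6
tcp_pos: [0.5218, -0.1187, 0.127]
eef_rot: [-180.0, -0.1, -18.6]
contact_force: [-5.7, 3.2, 13.9]
gripper_width: 0.0271
```

Emit:
step_arm(motion=[[0.02, 0, 0, 0, 0], [0.02, 0, 0, 0, 0], [0.02, 0, 0, 0, 0]])

```text
time_s: 17.98
tcp_pos: [0.5218, -0.1187, 0.127]
eef_rot: [-180.0, -0.1, -18.6]
contact_force: [-4.3, 3.8, 15.1]
gripper_width: 0.0271
```

```bash
python3 - <<'E'
from h import *
S=[]
for cam in ['scene','top']*2:
    c=capture(cam); P=cloud(c); S.append(r.get_state()['contact_force'])
    D=np.hypot(P[...,0]-.521,P[...,1]+.118); q=P[(D>.029)&(D<.036)&(P[...,2]>.076)&(P[...,2]<.1)]
    an=np.degrees(np.arctan2(q[:,1]+.118,q[:,0]-.521))
    print(cam,[(a,round(float(np.median(q[(an>a)&(an<a+60),2])),4)) for a in range(-180,180,60) if ((an>a)&(an<a+60)).sum()>8])
print(np.round(S,2),r.get_state()['time_s'])
E
```

```text
scene [(-120, 0.0828), (-60, 0.0828), (0, 0.0831), (60, 0.0837)]
top [(-180, 0.0813), (60, 0.0815), (120, 0.0812)]
scene [(-120, 0.0835), (-60, 0.0828), (0, 0.083), (60, 0.0829)]
top [(-180, 0.0817), (60, 0.0809), (120, 0.0815)]
[[-4.61  3.28 16.24]
 [-5.46  3.28 13.95]
 [-5.84  3.35 15.08]
 [-5.72  2.7  15.57]] 18.175
```

The basket is home and level: the flange top is at about 83 mm all around, and it was held at about 18.5 N for 1.3 s. Now I lift straight out.

Emit:
step_arm(motion=[[0.02, 0, 0, -0.0008, 0], [0.02, 0, 0, -0.0016, 0], [0.02, 0, 0, -0.004, 0], [0.02, 0, 0, -0.008, 0]])

```text
time_s: 18.68
tcp_pos: [0.5209, -0.1186, 0.1328]
eef_rot: [180.0, 0.1, -18.6]
contact_force: [-0.8, -0.0, -3.8]
gripper_width: 0.0268
```

Emit:
step_arm(motion=[[0.02, 0, 0, -0.01, 0], [0.02, 0, 0, -0.02, 0], [0.02, 0, 0, -0.035, 0], [0.02, 0, 0, -0.055, 0], [0.02, 0, 0, -0.055, 0]])

```text
time_s: 19.3
tcp_pos: [0.5225, -0.1186, 0.1904]
eef_rot: [-179.9, -0.2, -18.6]
contact_force: [0.4, -0.5, -4.5]
gripper_width: 0.027
```

```bash
python3 - <<'E'
from h import *
A=[]
for cam in ['scene','top']:
    c=capture(cam); P=cloud(c)
    D=np.hypot(P[...,0]-.521,P[...,1]+.118); q=P[(D>.029)&(D<.036)&(P[...,2]>.076)&(P[...,2]<.1)]
    an=np.degrees(np.arctan2(q[:,1]+.118,q[:,0]-.521))
    print(cam,[(a,round(float(np.median(q[(an>a)&(an<a+60),2])),4)) for a in range(-180,180,60) if ((an>a)&(an<a+60)).sum()>8])
    im=cv2.cvtColor(c['image'],cv2.COLOR_RGB2BGR); u,v=pix(c,(.521,-.118,.11)).astype(int)
    A.append(cv2.resize(im[v-40:v+40,u-40:u+40],(400,400),interpolation=cv2.INTER_CUBIC))
cv2.imwrite('pics/c8.png',np.hstack(A)); s=r.get_state(); print(s['tcp_pos'],s['contact_force'],s['time_s'])
yaw=np.radians(s['eef_rot'][2]);c_,s_=np.cos(yaw),np.sin(yaw)
d=np.array([.570,.153])-s['tcp_pos'][:2]; print(d, 'tool',c_*d[0]+s_*d[1], s_*d[0]-c_*d[1])
E
```

```text
scene [(-180, 0.0831), (-120, 0.0841), (-60, 0.0832), (0, 0.083), (60, 0.0826)]
top [(-180, 0.0815), (-120, 0.0821), (60, 0.0817), (120, 0.0809)]
[ 0.52108773 -0.1184733   0.18824961] [-0.40836033 -0.05764364 -3.96769319] 19.4
[0.04891227 0.2714733 ] tool -0.040327466108930184 -0.27288067061379767
```

View pics/c8.png

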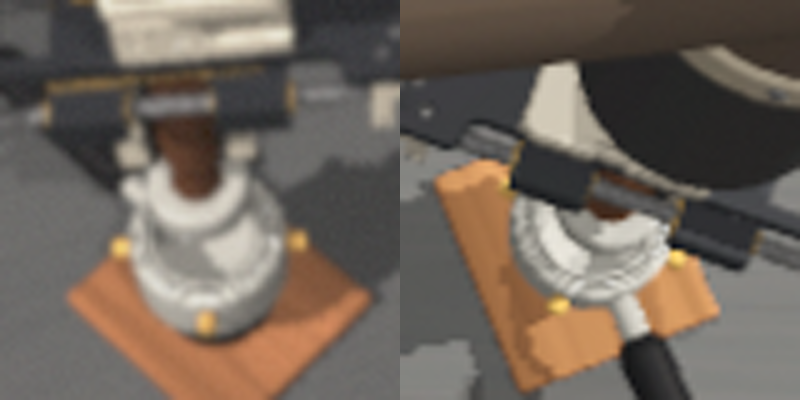

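The basket stays home and the tamper is clear. I'll move back over the mat.

Emit:
step_arm(motion=[[0.02, -0.0065, -0.0455, 0, 0], [0.02, -0.013, -0.091, 0, 0], [0.02, -0.02, -0.1365, 0, 0], [0.02, -0.0265, -0.182, 0, 0], [0.02, -0.0335, -0.2275, 0, 0]])

```text
time_s: 20.02
tcp_pos: [0.5617, 0.109, 0.1872]
eef_rot: [179.9, 0.1, -18.6]
contact_force: [1.1, -0.3, -4.0]
gripper_width: 0.027
```

Emit:
step_arm(motion=[[0.02, -0.0065, -0.0455, 0, 0], [0.02, -0.0065, -0.0455, 0.02, 0], [0.02, -0.0065, -0.0455, 0.05, 0], [0.02, -0.0065, -0.0455, 0.08, 0], [0.02, -0.0065, -0.0455, 0.08, 0]])

```text
time_s: 20.65
tcp_pos: [0.5683, 0.1517, 0.1051]
eef_rot: [179.7, 0.3, -18.6]
contact_force: [0.3, 0.6, -2.6]
gripper_width: 0.0268
```

Emit:
step_arm(motion=[[0.02, 0, 0, 0.005, 0], [0.02, 0, 0, 0.01, 0], [0.02, 0, 0, 0.015, 0], [0.02, 0, 0, 0.02, 0], [0.02, 0, 0, 0.02, 0]])

```text
time_s: 21.28
tcp_pos: [0.5702, 0.1527, 0.0879]
eef_rot: [180.0, 0.0, -18.6]
contact_force: [0.4, 0.0, -3.8]
gripper_width: 0.0273
```

```bash
python3 - <<'E'
from h import *
A=[]
for cam in ['scene','top']:
    c=capture(cam)
    im=cv2.cvtColor(c['image'],cv2.COLOR_RGB2BGR); u,v=pix(c,(.57,.153,.05)).astype(int)
    A.append(cv2.resize(im[v-50:v+50,u-50:u+50],(400,400),interpolation=cv2.INTER_CUBIC))
cv2.imwrite('pics/c9.png',np.hstack(A)); s=r.get_state(); print(s['tcp_pos'],s['contact_force'],s['time_s'])
E
```

```text
[0.57052871 0.15290663 0.08828513] [ 0.42549678 -0.13548026 -4.3779054 ] 21.375
```

View pics/c9.png

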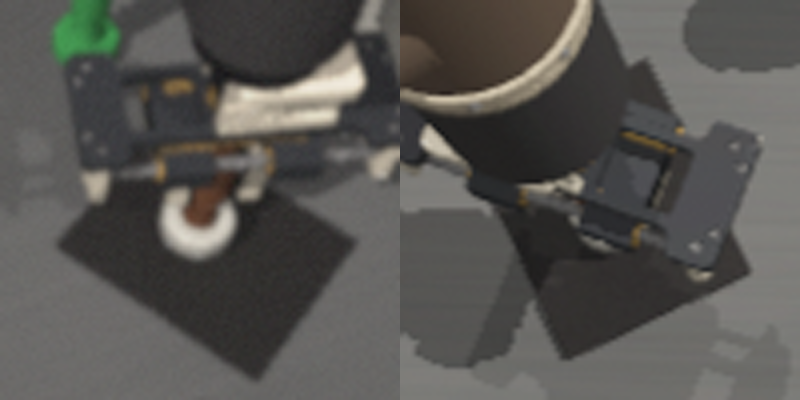

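The tamper hangs upright over the mat at scene crop (197,225). I'll lower it to contact.

Emit:
step_arm(motion=[[0.02, 0, 0, 0.004, 0], [0.02, 0, 0, 0.008, 0], [0.02, 0, 0, 0.01, 0], [0.02, 0, 0, 0.01, 0]])

```text
time_s: 21.88
tcp_pos: [0.5704, 0.1528, 0.078]
eef_rot: [180.0, 0.0, -18.6]
contact_force: [0.8, -0.1, -3.1]
gripper_width: 0.0275
```

Emit:
step_arm(motion=[[0.02, 0, 0, 0.001, 0], [0.02, 0, 0, 0.001, 0]])

```text
time_s: 22.12
tcp_pos: [0.5705, 0.1529, 0.0772]
eef_rot: [-180.0, -0.0, -18.6]
contact_force: [0.1, -0.4, -2.6]
gripper_width: 0.0271
```

Emit:
step_arm(motion=[[0.02, 0, 0, 0.0007, 0], [0.02, 0, 0, 0.0007, 0]])

```text
time_s: 22.38
tcp_pos: [0.5704, 0.1529, 0.0765]
eef_rot: [180.0, 0.0, -18.6]
contact_force: [0.3, -0.1, -4.1]
gripper_width: 0.0271
```

Emit:
step_arm(motion=[[0.02, 0, 0, 0.0006, 0], [0.02, 0, 0, 0.0006, 0]])

```text
time_s: 22.62
tcp_pos: [0.5706, 0.153, 0.0762]
eef_rot: [-180.0, -0.0, -18.6]
contact_force: [-0.2, 0.3, -1.3]
gripper_width: 0.027
```

Emit:
step_arm(motion=[[0.02, 0, 0, 0.0004, 0], [0.02, 0, 0, 0.0004, 0]])

```text
time_s: 22.88
tcp_pos: [0.5707, 0.153, 0.0761]
eef_rot: [-180.0, -0.0, -18.6]
contact_force: [-3.3, 0.1, 5.2]
gripper_width: 0.027
```

The tamper is on the mat at TCP z 0.076. I'll ease off and open.

Emit:
step_arm(motion=[[0.02, 0, 0, -0.0005, 0], [0.035, 0, 0, -0.0005, 0], [0.05, 0, 0, -0.0005, 0], [0.0876, 0, 0, -0.0005, 0], [0.0876, 0, 0, -0.0005, 0]])

```text
time_s: 23.5
tcp_pos: [0.5705, 0.1529, 0.076]
eef_rot: [-180.0, -0.0, -18.6]
contact_force: [-0.4, 0.2, -0.1]
gripper_width: 0.0594
```

Emit:
step_arm(motion=[[0.0876, 0, 0, 0, 0], [0.0876, 0, 0, 0, 0], [0.0876, 0, 0, 0, 0], [0.0876, 0, 0, 0, 0], [0.0876, 0, 0, 0, 0]])

```text
time_s: 24.12
tcp_pos: [0.5705, 0.1529, 0.076]
eef_rot: [-180.0, -0.0, -18.6]
contact_force: [-0.1, -0.1, -0.8]
gripper_width: 0.0877
```

Emit:
step_arm(motion=[[0.0876, 0, 0, -0.01, 0], [0.0876, 0, 0, -0.03, 0], [0.0876, 0, 0, -0.06, 0], [0.0876, 0, 0, -0.1, 0], [0.0876, 0, 0, -0.13, 0]])

```text
time_s: 24.75
tcp_pos: [0.5709, 0.153, 0.2087]
eef_rot: [-179.9, -0.1, -18.6]
contact_force: [1.7, -0.1, -0.3]
gripper_width: 0.0875
```

Emit:
step_arm(motion=[[0.0876, -0.045, -0.035, 0, 0], [0.0876, -0.09, -0.07, 0, 0], [0.0876, -0.135, -0.105, 0, 0], [0.0876, -0.18, -0.14, 0, 0], [0.0876, -0.18, -0.14, 0, 0]])

```text
time_s: 25.38
tcp_pos: [0.4428, 0.346, 0.207]
eef_rot: [-179.9, -0.0, -18.3]
contact_force: [0.5, -0.4, -0.1]
gripper_width: 0.0876
```

```bash
python3 - <<'E'
from h import *
s=r.get_state(); print(s['tcp_pos'],s['contact_force'],s['time_s'])
for cam in ['scene','top']:
    c=shot(cam,cam+'10'); P=cloud(c)
    D=np.hypot(P[...,0]-.5205,P[...,1]+.118); q=P[(D>.029)&(D<.036)&(P[...,2]>.076)&(P[...,2]<.1)]
    an=np.degrees(np.arctan2(q[:,1]+.118,q[:,0]-.5205))
    print(cam,[(a,round(float(np.median(q[(an>a)&(an<a+60),2])),4)) for a in range(-180,180,60) if ((an>a)&(an<a+60)).sum()>8])
    D=np.hypot(P[...,0]-.5705,P[...,1]-.153)
    for a,b in [(.09,.12),(.014,.03)]:
        q=P[(D<.035)&(P[...,2]>a)&(P[...,2]<b)]
        if len(q): print(a,len(q),((q.min(0)+q.max(0))/2).round(4))
    for l in ['jug_center','cup_center','tin_center','tamper_foot','tamper_center','mat']:
        print(l,[(round(d['p'],2),np.round(d['location'],3).tolist()) for d in spotter.tip_of(cam,l)[:2]])
E
```

```text
[0.44282796 0.34595084 0.20695647] [ 0.53905541 -0.36744961 -0.09576226] 25.375
scene [(-180, 0.0829), (-120, 0.0835), (-60, 0.0832), (0, 0.0829), (60, 0.0828), (120, 0.083)]
0.09 92 [0.5687 0.153  0.0974]
0.014 167 [0.5697 0.1522 0.0218]
jug_center [(0.79, [0.487, 0.378, 0.05])]
cup_center [(0.89, [0.48, -0.374, 0.03])]
tin_center [(0.69, [0.717, -0.006, 0.046])]
tamper_foot [(0.88, [0.567, 0.151, 0.009]), (0.58, [0.395, 0.162, -0.0])]
tamper_center [(0.89, [0.57, 0.158, 0.055]), (0.89, [0.394, 0.159, 0.045])]
mat [(0.71, [0.578, 0.159, 0.001]), (0.63, [0.244, 0.307, 0.001])]
top [(-180, 0.0815), (-120, 0.0822), (-60, 0.0819), (0, 0.0823), (60, 0.082), (120, 0.0818)]
0.09 113 [0.5694 0.1527 0.0965]
0.014 177 [0.5698 0.1519 0.022 ]
jug_center [(0.74, [0.58, 0.157, 0.001]), (0.73, [0.489, 0.374, 0.048])]
cup_center [(0.9, [0.485, -0.378, 0.03]), (0.74, [0.568, 0.154, 0.057])]
tin_center [(0.84, [0.721, -0.005, 0.047]), (0.26, [0.52, -0.118, 0.055])]
tamper_foot [(0.84, [0.571, 0.152, 0.004]), (0.68, [0.488, 0.379, 0.046])]
tamper_center [(0.94, [0.569, 0.154, 0.058]), (0.73, [0.396, 0.162, 0.045])]
mat [(0.79, [0.58, 0.158, -0.001]), (0.72, [0.242, 0.307, 0.002])]
```

View pics/scene10.png

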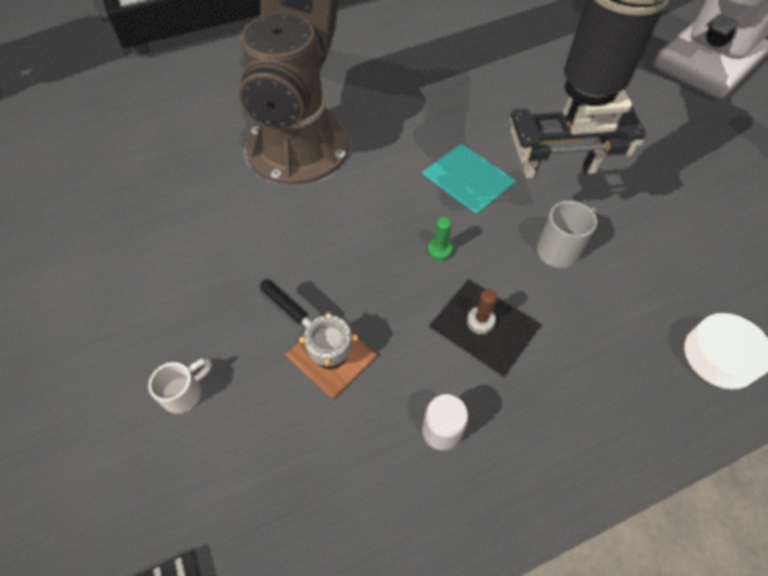

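View pics/top10.png

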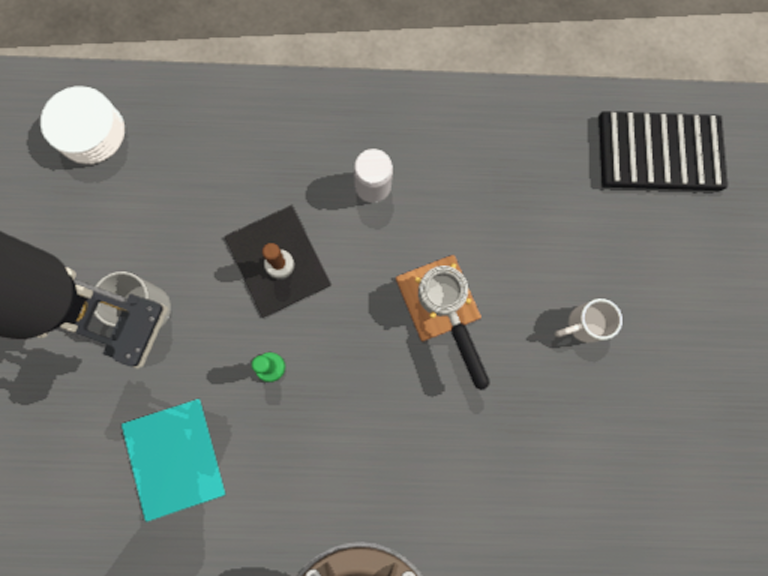

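The tamper stands upright well inside the black mat at scene (320,208). The basket is flush, the jug, cup and tin have not moved, and the arm is clear above the jug. I'm handing in.

```bash
python3 -c "
from h import *
print(workorder.close_job())"
```

```text
the job is handed in; nothing more can be done
None
```

The basket is pressed home and bedded, and the tamper is standing upright on its black mat, released. I handed the job in at about 25 s of the 67 s allowed; no verdict was reported.

- **Pressing:** Past the clips, the press peaked at about 15 N. I then held about 18.5 N for roughly 1.3 s. These figures are wrist readings with the tamper's weight taken off, so allow about 1 N either way.
- **Side force:** During the hold there was also about 6 N sideways. That puts the total contact force near 20 N, still under the 25 N limit.
- **Basket:** The flange top measured 82–83 mm all around against 83 mm expected. Within each camera it was level to about 1 mm. The two cameras differ by about 1.3 mm, which is within their calibration.
- **Tamper:** Its foot is at about (0.570, 0.152), roughly 11 mm from the mat's centre.
- **Jug, cup and tin:** All were within about 4 mm of where they were first seen, which is the detector's own accuracy. The detector also gave a few false hits, such as calling the mat a jug; I dismissed those against the pictures.

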